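# Raise the counterweighted lane barrier and pass the cap tray

### The arm

A 6-joint arm with a two-finger parallel gripper is mounted at the origin on the work surface. World frame = base frame: x ahead of the robot, y to its left, z up, the work surface at z = 0. Lengths are in mm, angles in rad, forces in N, time in s.
With the tool pointing down it reaches from about 350 to 875 mm from the base axis. Payload 4.2 kg.
Tool frame: the origin (TCP) lies at the very end of the fingers, on their centre line; the grasp point (between the pads) lies 19 mm behind it; z points along the fingers, y is the line along which they close (so a half turn about z gives the same grasp; the last joint's range is limited). The gripper opens to 85 mm and grips with 20 to 120 N. Pads are 22 mm wide; open, the fingers measure 114 mm over their backs; the gripper's body (76 mm by 85 mm) begins 54 mm behind the grasp point. The pads swing forward as they close: fully open they stand 13 mm farther back than shut.
Start: joints at [1.486, 0.385, 0.008, 0, -1.194, -0.259], TCP at [210.634, 588.415, 231.312] pointing down, gripper open.
Joint ranges: [-3.14, 3.14], [-1.21, 2.06], [-1.07, 1.41], [-3.16, 2.05], [-2.99, -0.16], [-3.1, 3.1]. Speed limits (rad/s): [2.79, 2.79, 3.14, 3.14, 3.14, 3.14].

### API

Orientations are given as a unit quaternion [x, y, z, w].
In Python, from bench import arm gives the robot as it stands.
- The arm moves only by the tool servo_tool, never from a script. Its argument "rows" is a list that holds one entry, the list of rows, each a list of 7 numbers: the finger opening in mm, from 0 to 85.4, then the shift along the tool's x, y, z in mm, then the turn, a rotation vector about the tool's x, y, z in rad. A call has 1 to 10 rows; each row is the pose to reach, as a shift and turn from the pose commanded when the call began, along the tool's axes at that moment; what a row does not reach only later rows make up. A row lasts 1/8 s, in which the tool goes at most 62.5 mm and 10.7 degrees, less where a joint would pass 70% of its speed; a pose out of reach is approached as far as the arm can. A call with a gripper value outside its range is refused whole. The fingers move at their own pace and stop on an object; the grip force is fixed at half the most. Time passes only in rows, so rows that repeat a pose let the fingers close. It gives the time, the measured TCP pose, the force, the opening and the grip force at its end, in the units of the state.
- arm.read_state(): the state, without advancing time (a new reading comes with each control period).
- arm.get_image(name): name is "side" or "top" or "wrist"; returns the picture (384x512x3 uint8, red, green, blue); there is no depth.
- arm.camera_params(name): a dict with "intrinsics" (3x3 intrinsics, pixels), "R" (3x3) and "t" (3): a world point X has camera coordinates R X + t. Camera axes: x right, y down, z forward; pixel columns grow to the right and rows downward; lengths in mm; the calibration is good to about 2 mm. The wrist camera is an equidistant fisheye: a pixel r from the principal point sees the ray r / f radians off the axis. A picture is of the moment at which its call begins: read the wrist's pose just before it. camera_params takes no time and is no camera call; for the wrist camera it gives the pose at the moment of the call.
- arm.job_done(): hands the job in; it is judged then, once.
The state is a dict: "clock": time; "joints": joint angles; "joint_vel": joint speeds; "joint_efforts": joint torques, N m; "position": TCP position; "ee_rot": TCP orientation; "contact_force": force on the tool from outside, world axes, zero at the start; "wrist_torque": the same for the moment, N m; "gripper_width": finger opening in mm; "grasp_force": force on a finger pad.
Only numpy, scipy, OpenCV 4.12 (cv2) and the standard library are available. Lean on these libraries where they do the work, as an engineer would, in place of code of your own. Each camera call takes 0.05 s, during which the arm holds its last target. There are 200 camera calls.

### The job

Let the waiting tray of polished caps through to the end stop of the lane: push the red and white barrier arm up past its balance point so that it stays fully raised by itself, then push the white tray along the lane, under the raised arm, until it is up against the red end stop. Push only: slide the tray without lifting or tipping it, keep every cap seated in its pocket, and leave the other things on the bench where they are.

Things in the scene. Friction and masses are not known exactly. Their poses are not given: they have to be found in the camera images.
- lane: Fixed tray lane: blue frame with two green strips, running left to right before the robot. Origin on the bench at mid-width; x across the lane, away from the robot; y along it to the robot's left (yaw up to 5 deg). Sliding surface 85 mm above the bench (sheet between strips 82). Guides' inner faces at x = +-73.5 mm, tops 100 mm up; outer faces at x = +-90 mm. Spans y = -360 to +380 mm.
- stop_face (a point): Centre of the face of the red end stop (rubber faced), on the sliding surface, at lane x = 0, y = -300 mm. It looks along lane +y, rises 42 mm above the sliding surface; axes as the lane's.
- gate: Fixed dark steel bracket of the barrier on the lane's far side, and its rest fork on the near side. Origin on the bench under the pivot pin, at lane x = +120 mm, turned as the lane; the arm swings in its x-z plane (y = 0). Bracket 75 mm wide in y, 140 mm high. Fork 50 mm wide in y, 121 mm high, at x = -194 to -213 mm.
- gate_arm (a joint): Barrier arm's angle, rad: 0 = down across the lane in its fork, 1.57 = upright, 1.66 = fully raised on its buffer, leaning slightly away from the robot. A counterweight on a cranked tail tips it over: below about 0.87 it falls back down, above it falls to the raised stop by itself (within 0.07 of that, friction may hold it). About 1 N at the free end lifts it; damped: takes 2 to 3 s to fall home.
- gate_arm_hinge (a point): Centre of the pivot pin, 120 mm above the bench; the pin's axis lies along the lane.
- gate_arm_end (a point): Underside of the barrier arm's free tip, 295 mm from the pivot and 15 mm below the arm's centre line; moves with it. Arm: straight red and white bar 30 mm deep, 14 mm thick, black sleeve on the last 50 mm. Down, it is level, points from the pivot toward the robot, underside 105 mm above the bench, and overhangs the lane's near side by 85 mm, with free space under the overhang.
- tray: White rigid foam tray, 140 mm across the lane, 206 mm along it, 30 mm high, six pockets 8 mm deep (2 across, 3 along). Origin at the centre of its underside, y along the lane. It waits on the lane to the robot's left of the barrier, 17 to 37 mm from the arm, with 3 mm play to each guide, and slides; loaded about 0.7 kg, 3 to 6 N to push.
- cap0: Loose polished steel cap, 53 mm diameter, 24 mm high, in the tray's pocket at tray x = -33, y = -67 mm; origin at the centre of its underside, 22 mm above the tray's underside; it stands 16 mm proud of the tray (top 131 mm above the bench).
- cap1: Loose polished steel cap, 53 mm diameter, 24 mm high, in the tray's pocket at tray x = -33, y = +0 mm; origin at the centre of its underside, 22 mm above the tray's underside; it stands 16 mm proud of the tray (top 131 mm above the bench).
- cap2: Loose polished steel cap, 53 mm diameter, 24 mm high, in the tray's pocket at tray x = -33, y = +67 mm; origin at the centre of its underside, 22 mm above the tray's underside; it stands 16 mm proud of the tray (top 131 mm above the bench).
- cap3: Loose polished steel cap, 53 mm diameter, 24 mm high, in the tray's pocket at tray x = +33, y = -67 mm; origin at the centre of its underside, 22 mm above the tray's underside; it stands 16 mm proud of the tray (top 131 mm above the bench).
- cap4: Loose polished steel cap, 53 mm diameter, 24 mm high, in the tray's pocket at tray x = +33, y = +0 mm; origin at the centre of its underside, 22 mm above the tray's underside; it stands 16 mm proud of the tray (top 131 mm above the bench).
- cap5: Loose polished steel cap, 53 mm diameter, 24 mm high, in the tray's pocket at tray x = +33, y = +67 mm; origin at the centre of its underside, 22 mm above the tray's underside; it stands 16 mm proud of the tray (top 131 mm above the bench).
- spare_cap: Bystander: another such steel cap (53 mm diameter, 24 mm high) standing on the bench; origin at the centre of its underside.
- paste_jar: Bystander: round jar with blue cap, 64 mm diameter, 65 mm high; origin under its centre.
- tape: Bystander: yellow roll of tape lying flat, 90 mm diameter, 24 mm high; origin under its centre.
- cleaner: Bystander: white cleaner bottle with red cap and blue label, 68 mm diameter, 170 mm high, off the lane's right end; origin under its centre.
- brush: Bystander: bench brush lying off the lane's left end, handle along its -x; origin under its middle.
- caliper: Bystander: steel caliper with a black display body, 200 mm long, lying flat; origin under the middle of its beam.
There are look-alikes about, which are no part of the job. What is shaped like the cap3 but purple or turquoise is not meant.

How it is judged:
By the outcome, as a careful person would: the job done as asked, in the order asked, and still so for the second after the job is handed in, with the robot touching nothing.
It also fails if it takes over 64 s, if anything falls off the work surface, if the arm or the gripper's body presses on something with over 40 N, if the wrist force passes 120 N, or if a joint passes its speed limit or range.

## Working session

There is one attempt and no reset: what is moved stays moved. The work goes in short steps, Python scripts to look and compute and a tool call to move; the robot and the scene stay as the last step left them, time stands still between calls to the robot, and variables do not carry over. Pictures are saved under pics/ and viewed, at most 10 in all, crops included, and the job is handed in when it is done.

Besides the shell and the picture viewer there is one more tool, called after "Emit:" as name([rows], argument=value, ...), one row to a line, values as JSON. servo_tool: Moves the arm, as the interface text tells. Its arguments: {"type":"object","properties":{"rows":{"type":"array"}},"required":["rows"]}

```bash
mkdir -p pics; ls; python3 - <<'E'
from bench import arm
import cv2,numpy as np
s=arm.read_state(); print({k:np.round(v,3) for k,v in s.items()})
ims=[]
for n in ("side","top"):
    im=arm.get_image(n); cv2.imwrite(f"pics/{n}0.png",im[...,::-1])
    p=arm.camera_params(n); print(n,np.round(p["intrinsics"],1).tolist(),np.round(p["R"],3).tolist(),np.round(p["t"],0).tolist())
E
```

```text
pics
{'clock': np.float64(0.0), 'joints': array([ 1.486,  0.386,  0.007, -0.   , -1.194, -0.259]), 'joint_vel': array([-0.001,  0.001,  0.001,  0.   , -0.002, -0.001]), 'joint_efforts': array([-1.0000e-03, -3.9229e+01,  1.8840e+01,  4.1860e+00, -5.0000e-03,
       -0.0000e+00]), 'position': array([210.453, 587.888, 230.221]), 'ee_rot': array([ 0.985, -0.171, -0.   ,  0.001]), 'contact_force': array([ 0.776, -0.029,  0.186]), 'wrist_torque': array([-0.009,  0.033,  0.016]), 'grasp_force': np.float64(0.0), 'gripper_width': np.float64(85.305)}
side [[478.0, 0.0, 253.4], [0.0, 478.0, 182.5], [0.0, 0.0, 1.0]] [[0.977, -0.213, -0.001], [-0.111, -0.506, -0.855], [0.182, 0.835, -0.518]] [-524.0, 135.0, 1379.0]
top [[475.9, 0.0, 263.3], [0.0, 475.9, 187.9], [0.0, 0.0, 1.0]] [[-0.019, -1.0, 0.001], [-0.997, 0.019, -0.07], [0.07, -0.002, -0.998]] [-2.0, 563.0, 1530.0]
```

View pics/side0.png

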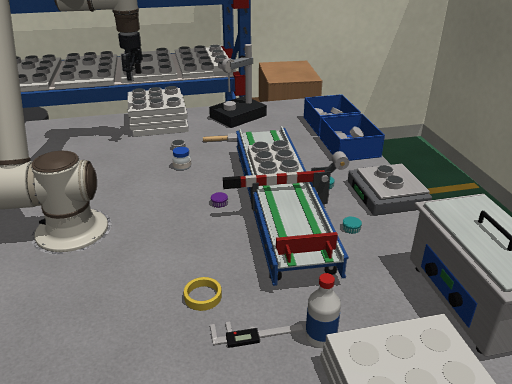

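View pics/top0.png

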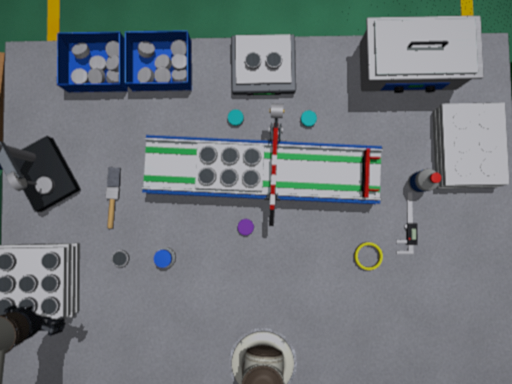

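The side view shows the barrier arm from its sleeve at px (232,182) to the pivot at (325,190), the tray behind it at (273,157), and the red stop at (306,245). In the top view the arm lies at col 274, rows 128–222, the tray's centre is at (229,166), and the stop is at (370,172).

Possible confusions:
- **Tray:** the white tray stack at top (40,280), the tray at (473,145), and the scale with caps at (263,62). The lane tray at (229,166) is the one I want.
- **Caps:** purple (246,227), turquoise (235,117) and (308,118), and spare (120,258). None of these is in the lane tray.

```bash
cat > h.py <<'E'
import numpy as np,cv2
from bench import arm
def cast(n,px,z,p=None):
    p=p or arm.camera_params(n); K,R,t=map(np.array,(p["intrinsics"],p["R"],p["t"]))
    px=np.atleast_2d(px).astype(float); d=(np.linalg.inv(K)@np.c_[px,np.ones(len(px))].T).T@R
    c=-R.T@t; return c+d*((z-c[2])/d[:,2])[:,None]
def proj(n,X,p=None):
    p=p or arm.camera_params(n); K,R,t=map(np.array,(p["intrinsics"],p["R"],p["t"]))
    q=(np.atleast_2d(X)@R.T+t)@K.T; return q[:,:2]/q[:,2:]
E
python3 - <<'E'
from h import *
im=cv2.imread("pics/top0.png"); hsv=cv2.cvtColor(im,cv2.COLOR_BGR2HSV)
roi=np.zeros(im.shape[:2],np.uint8); roi[120:235,135:400]=255
g=cv2.inRange(hsv,(45,90,50),(80,255,255))&roi
r=(cv2.inRange(hsv,(0,140,60),(8,255,255))|cv2.inRange(hsv,(172,140,60),(180,255,255)))&roi
b=cv2.inRange(hsv,(100,120,50),(130,255,255))&roi
def blobs(m,z,name,amin):
    n,l,s,c=cv2.connectedComponentsWithStats(m)
    for i in range(1,n):
        if s[i,4]>amin: print(name,s[i],np.round(c[i],1),np.round(cast("top",c[i],z)[0],1))
blobs(g,85,"green",80); blobs(r,110,"red",10); blobs(b,100,"blue",60)
for m,z,nm in((g,85,'g'),(b,100,'b')):
  for lo,hi in((120,168),(168,235)):
    ys,xs=np.nonzero(m); k=(ys>lo+(xs-140)*.045)&(ys<hi+(xs-140)*.045)
    W=cast("top",np.c_[xs,ys][k],z)[:,:2]
    v=cv2.fitLine(W.astype(np.float32),cv2.DIST_HUBER,0,.01,.01).ravel(); a=np.arctan(-v[0]/v[1])
    print(nm,"yaw",np.degrees(a),"pt",v[2:],"x at y=0",v[2]-v[0]/v[1]*v[3],"y range",W[:,1].min(),W[:,1].max())
crop=np.hstack([cv2.resize(im[120:232,135:395],None,fx=3,fy=3,interpolation=cv2.INTER_CUBIC)])
cv2.imwrite("pics/crop.png",crop)
E
```

```text
green [145 147  51   8 287] [170.2 150.4] [681.  277.1  85. ]
green [277 153  86  10 484] [319.2 157.5] [ 650.1 -189.5   85. ]
green [144 175  51   8 284] [168.9 179. ] [591.2 281.7  85. ]
green [276 182  86   9 483] [317.9 186. ] [ 560.4 -183.    85. ]
red [273 127   5  27 112] [274.7 139.3] [705.8 -50.5 110. ]
red [364 149  15  48 224] [367.3 172.2] [ 598.5 -333.2  110. ]
red [272 166   4   8  28] [273.3 169.2] [613.  -44.3 110. ]
red [271 185   4   9  35] [272.5 189.1] [551.8 -40.5 110. ]
red [270 205   4   5  19] [271.4 207.1] [496.7 -36.3 110. ]
blue [146 135 126   8 295] [209.8 138.8] [712.9 150.8 100. ]
blue [278 141 104   8 241] [329.2 144.5] [ 688.2 -219.9  100. ]
blue [142 190 125   9 454] [204.8 193.9] [541.6 168.2 100. ]
blue [278 196 102   8 372] [327.9 199.7] [ 516.6 -211.2  100. ]
g yaw -3.818039 pt [660.2526   -34.180794] x at y=0 662.5337 y range -379.9565968151053 356.2072910448069
g yaw -3.679502 pt [571.2858   -24.666048] x at y=0 572.8721 y range -373.675744849239 359.45181219887553
b yaw -3.7912507 pt [701.78125  -15.924904] x at y=0 702.83655 y range -380.65905663874554 349.3319176732134
b yaw -3.7844958 pt [530.4234     -2.1414626] x at y=0 530.56506 y range -368.43769489626544 361.92780461410945
```

View pics/crop.png

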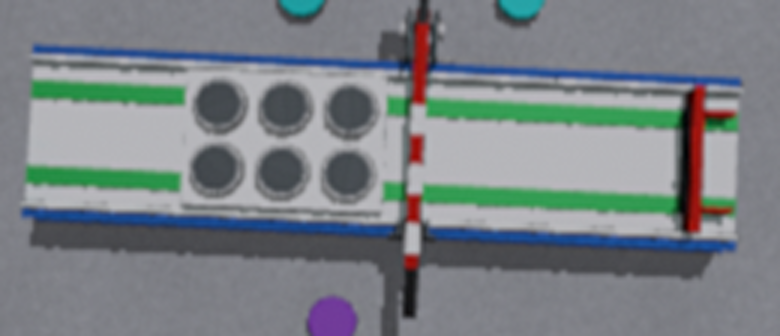

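The crop confirms the choice: the tray with six grey caps at crop (283,140) is just left of the arm, the sleeve end is at (409,316), the stop is at (697,160), and the purple cap at (332,320) stands clear. The green and blue edges agree on a lane yaw of −3.8°, with the origin near (616,−19.5). The arm's plane sits at lane y ≈ −24.

```bash
cat >> h.py <<'E'
from scipy.spatial.transform import Rotation as Ro
YAW=np.radians(-3.8); O=np.array([616.4,-19.5,0]); L=Ro.from_euler('z',YAW)
def l2w(x,y,z): return O+L.apply([x,y,z])
def w2l(p): return L.inv().apply(np.array(p)-O)
DOWN=L*Ro.from_euler('x',np.pi)            # tool x = lane x, tool z down
def tilt(a): return DOWN*Ro.from_euler('y',a)  # fingers pitched away from robot
def mv(pos,R):
    s=arm.read_state(); R0=Ro.from_quat(s["ee_rot"])
    print("shift",np.round(R0.inv().apply(pos-s["position"]),1),"turn",np.round((R0.inv()*R).as_rotvec(),3))
E
python3 - <<'E'
from h import *
im=cv2.imread("pics/top0.png")
print("sleeve end",w2l(cast("top",[271.3,225.3],120)[0]))
for x,z in((385,135),(185,115),(385,115)):  # tray front right / rear edges in crop
    pass
print("tray corners lane:",[np.round(w2l(cast("top",[135+c/3,120+r/3],115)[0]),1).tolist() for c,r in((387,75),(383,215),(188,68),(182,208))])
print("stop",[np.round(w2l(cast("top",[135+c/3,120+r/3],127)[0]),1).tolist() for c,r in((693,85),(686,230))])
mv(l2w(-230,-24,260),DOWN)
mv(l2w(-230,-24,260),tilt(.8))
E
```

```text
sleeve end [-173.713996    -26.67203019  120.        ]
tray corners lane: [[71.2, 7.1, 115.0], [-72.7, 4.3, 115.0], [68.7, 211.3, 115.0], [-75.3, 209.2, 115.0]]
stop [[73.8, -304.2, 127.0], [-74.0, -301.9, 127.0]]
shift [372.4 521.1 -28.6] turn [ 0.002  0.    -0.278]
shift [372.4 521.1 -28.6] turn [ 0.113  0.795 -0.262]
```

Emit:
servo_tool([
  [[0,0,0,-30,0,0,0],[0,370,520,-30,0,0,-0.28],[0,370,520,-30,0,0,-0.28],[0,370,520,-30,0,0,-0.28],[0,370,520,-30,0,0,-0.28],[0,370,520,-30,0,0,-0.28],[0,370,520,-30,0,0,-0.28],[0,370,520,-30,0,0,-0.28],[0,370,520,-30,0,0,-0.28],[0,370,520,-30,0,0,-0.28]],
])

```text
clock: 1.35
position: [363.0, 45.0, 261.5]
ee_rot: [1.0, -0.031, 0.0, -0.0]
contact_force: [1.8, 0.2, -0.6]
gripper_width: 0.1
grasp_force: 0.0
```

Emit:
servo_tool([
  [[0,0,0,0,0,0,0],[0,0,0,0,0,0,0],[0,0,0,0,0,0.2,0],[0,0,0,0,0,0.4,0],[0,0,0,0,0,0.6,0],[0,0,0,0,0,0.8,0],[0,0,0,0,0,0.8,0]],
])

```text
clock: 2.22
position: [377.5, 56.6, 319.1]
ee_rot: [0.93, -0.028, 0.367, 0.012]
contact_force: [0.5, -0.0, -0.1]
gripper_width: -0.1
grasp_force: 0.0
```

```bash
python3 - <<'E'
from h import *
s=arm.read_state(); print(np.round(s["joints"],2),s["clock"],np.round(w2l(s["position"]),1),np.degrees((DOWN.inv()*Ro.from_quat(s["ee_rot"])).as_rotvec()))
mv(l2w(-230,-24,260),tilt(.8))
E
```

```text
[ 0.88 -0.48 -1.07  0.96 -0.74 -0.04] 2.225 [-243.4   60.1  319.1] [ 0.04871897 43.05669017 -0.30143626]
shift [-30.9  84.1  52.1] turn [-0.003  0.049  0.004]
```

```bash
python3 - <<'E'
from h import *
mv(l2w(-200,-110,150),tilt(.785)); mv(l2w(-169,-110,72),tilt(.785))
E
```

```text
shift [-84.5 170.2 152.8] turn [-0.003  0.034  0.004]
shift [-115.1  170.2  230.9] turn [-0.003  0.034  0.004]
```

Emit:
servo_tool([
  [[0,-30,170,30,0,0.03,0],[0,-30,170,30,0,0.03,0],[0,-30,170,30,0,0.03,0],[0,-85,170,153,0,0.03,0],[0,-85,170,153,0,0.03,0],[0,-85,170,153,0,0.03,0],[0,-115,170,230,0,0.03,0],[0,-115,170,230,0,0.03,0],[0,-115,170,230,0,0.03,0]],
])

```text
clock: 3.35
position: [350.6, -148.8, 224.8]
ee_rot: [0.936, -0.023, 0.351, -0.003]
contact_force: [-0.5, 0.6, 0.1]
gripper_width: 0.1
grasp_force: 0.0
```

```bash
python3 - <<'E'
from h import *
s=arm.read_state(); print(np.round(s["joints"],2),s["clock"],np.round(w2l(s["position"]),1),np.degrees((DOWN.inv()*Ro.from_quat(s["ee_rot"])).as_rotvec()))
mv(l2w(-169,-110,75),tilt(.785));mv(l2w(-169,-25,75),tilt(.785))
E
```

```text
[ 0.05 -0.37 -1.07  0.28 -0.16  1.21] 3.35 [-256.7 -146.6  224.8] [ 1.75407276 41.06519714 -0.99289524]
shift [-32.1 -31.  171.7] turn [-0.034  0.068  0.004]
shift [ -31.7 -115.9  174.6] turn [-0.034  0.068  0.004]
```

The forward pitch runs into the limits of joints 3 and 5. I'll come in sideways instead, with the fingers pointing lane +y under the overhang from the right.

```bash
cat >> h.py <<'E'
def side(b): return DOWN*Ro.from_euler('x',b)  # fingers tilted toward lane +y
def st():
    s=arm.read_state(); print(np.round(s["joints"],2),"t",round(s["clock"],2),"lane",np.round(w2l(s["position"]),1),"F",np.round(s["contact_force"],1),"rot",np.round((DOWN.inv()*Ro.from_quat(s["ee_rot"])).as_rotvec(),3))
E
python3 - <<'E'
from h import *
mv(l2w(-170,-150,260),DOWN); mv(l2w(-160,-150,220),side(.6)); mv(l2w(-155,-150,220),side(1.1))
E
```

```text
shift [88.5  4.9 30.3] turn [-0.031 -0.717  0.017]
shift [69.7  6.  67. ] turn [ 0.543 -0.688  0.231]
shift [73.5  6.1 70.3] turn [ 1.02  -0.63   0.408]
```

Emit:
servo_tool([
  [[0,88,5,30,0,-0.18,0],[0,88,5,30,0,-0.36,0],[0,88,5,30,0,-0.54,0],[0,88,5,30,-0.03,-0.72,0.02],[0,70,6,67,0.18,-0.71,0.09],[0,70,6,67,0.36,-0.7,0.16],[0,70,6,67,0.54,-0.69,0.23],[0,73,6,70,0.7,-0.67,0.29],[0,73,6,70,0.86,-0.65,0.35],[0,73,6,70,1.02,-0.63,0.41]],
])

```text
clock: 4.6
position: [451.8, -160.3, 220.0]
ee_rot: [0.851, -0.03, 0.019, -0.525]
contact_force: [-0.0, 0.4, -1.3]
gripper_width: 0.0
grasp_force: 0.0
```

```bash
python3 - <<'E'
from h import *
st(); mv(l2w(-155,-130,66),side(1.1)); mv(l2w(-155,-13,66),side(1.1))
E
```

```text
[-0.61  0.51  0.05 -0.9  -1.79  2.24] t 4.6 lane [-154.9 -151.4  220. ] F [-0.   0.4 -1.3] rot [1.106 0.003 0.004]
shift [ -0.2 128.1  88.2] turn [-0.006 -0.004 -0.001]
shift [ -0.8  75.6 192.8] turn [-0.006 -0.004 -0.001]
```

Emit:
servo_tool([
  [[0,0,60,45,0,0,0],[0,0,128,88,0,0,0],[0,0,128,88,0,0,0],[0,0,128,88,0,0,0],[0,0,110,122,0,0,0],[0,0,93,157,0,0,0],[0,0,76,192,0,0,0],[0,0,76,192,0,0,0]],
])

```text
clock: 5.6
position: [461.1, -22.0, 67.4]
ee_rot: [0.852, -0.028, 0.019, -0.522]
contact_force: [-0.3, 0.1, 0.5]
gripper_width: 0.2
grasp_force: 0.0
```

```bash
python3 - <<'E'
from h import *
st()
im=arm.get_image("side"); cv2.imwrite("pics/s1.png",cv2.resize(im[120:270,170:370,::-1],None,fx=3,fy=3))
E
```

```text
[-0.41  0.65 -0.2  -1.01 -1.43  2.47] t 5.6 lane [-154.8  -12.8   67.4] F [-0.3  0.1  0.5] rot [ 1.1    0.003 -0.   ]
```

View pics/s1.png

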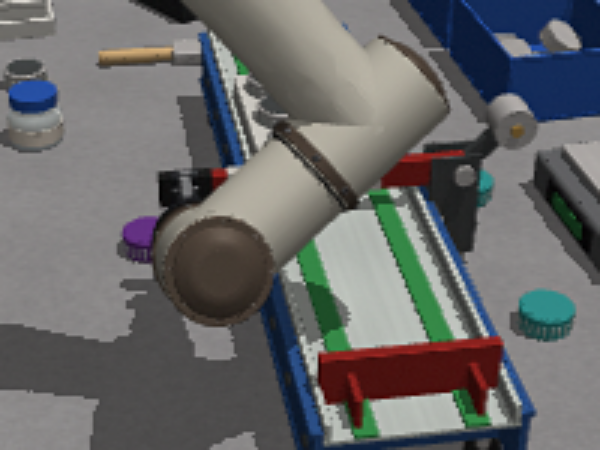

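The picture shows the closed fingers under the black sleeve at crop (185,185). The wrist is on the right side, clear of the arm's swing plane. Next I'll lift along the arc.

Emit:
servo_tool([
  [[0,0,-12,-6,0,0,0],[0,0,-24,-12,0,0,0],[0,0,-36,-18,0,0,0],[0,1,-49,-25,0,0,0],[0,3,-61,-31,0,0,0],[0,5,-73,-37,0,0,0],[0,8,-85,-43,0,0,0],[0,12,-97,-49,0,0,0],[0,16,-108,-55,0,0,0],[0,16,-108,-55,0,0,0]],
])

```text
clock: 6.9
position: [477.3, -25.3, 187.6]
ee_rot: [0.852, -0.03, 0.02, -0.522]
contact_force: [0.4, 0.2, 0.1]
gripper_width: 0.1
grasp_force: 0.2
```

```bash
python3 - <<'E'
from h import *
st()
im=arm.get_image("side"); cv2.imwrite("pics/s2.png",cv2.resize(im[80:270,170:370,::-1],None,fx=3,fy=3))
E
```

```text
[-0.4   0.47 -0.11 -1.   -1.57  2.23] t 6.9 lane [-138.5  -15.   187.6] F [0.4 0.2 0.1] rot [1.1   0.005 0.004]
```

View pics/s2.png

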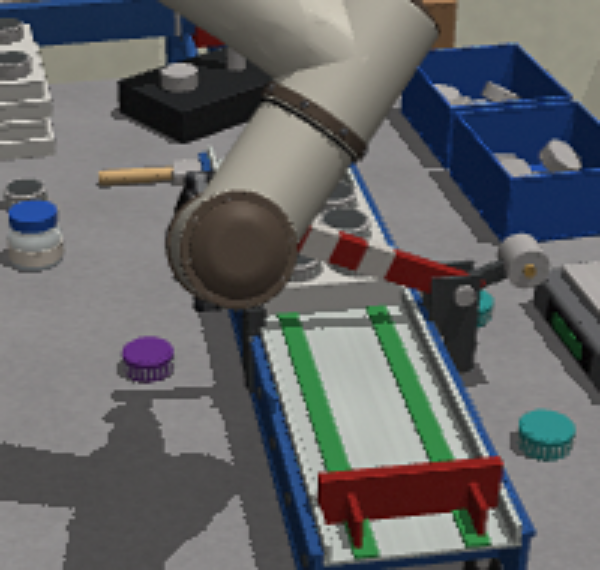

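The arm is up about 0.4 rad and resting on the finger, with the fork clear at crop (255,330). I'll keep going past the balance point.

Emit:
servo_tool([
  [[0,5,-12,-6,0,0,0],[0,10,-23,-12,0,0,0],[0,24,-45,-23,0,0,0],[0,39,-65,-33,0,0,0],[0,57,-84,-43,0,0,0],[0,76,-101,-51,0,0,0],[0,98,-116,-59,0,0,0],[0,121,-129,-66,0,0,0],[0,121,-129,-66,0,0,0],[0,121,-129,-66,0,0,0]],
])

```text
clock: 8.2
position: [596.7, -34.3, 331.1]
ee_rot: [0.852, -0.031, 0.018, -0.523]
contact_force: [0.3, -0.6, -0.1]
gripper_width: -0.0
grasp_force: 0.0
```

```bash
python3 - <<'E'
from h import *
st()
im=arm.get_image("side"); cv2.imwrite("pics/s3.png",cv2.resize(im[60:270,170:370,::-1],None,fx=2.8,fy=2.8))
E
```

```text
[-0.36  0.46  0.31 -1.05 -1.75  1.84] t 8.2 lane [-18.7 -16.1 331.1] F [ 0.3 -0.6 -0.1] rot [1.101e+00 1.000e-03 6.000e-03]
```

View pics/s3.png

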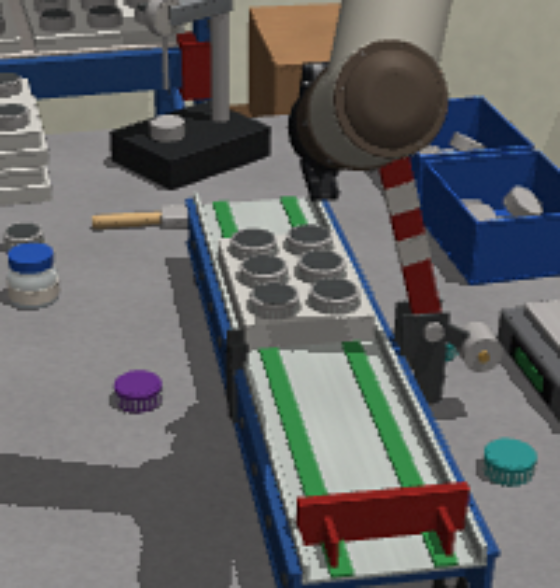

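The arm is past its balance point and falling to the raised stop, and the finger has come free. The tray and caps are undisturbed. I'll retreat and go behind the tray.

```bash
cat >> h.py <<'E'
PUSH=L*Ro.from_euler('z',-np.pi/2)*Ro.from_euler('x',np.pi)
E
python3 - <<'E'
from h import *
mv(l2w(-130,-16,331),side(1.1)); mv(l2w(-100,60,340),side(.4)); mv(l2w(-100,150,340),DOWN);mv(l2w(-60,220,300),PUSH)
E
```

```text
shift [-111.2    0.4   -0.4] turn [-0.001 -0.004 -0.004]
shift [-81.6 -42.2  63.4] turn [-0.701 -0.002 -0.006]
shift [-82.1 -82.9 143.7] turn [-1.101e+00 -1.000e-03 -6.000e-03]
shift [-42.4 -79.1 224.4] turn [-0.857  0.855  1.39 ]
```

Emit:
servo_tool([
  [[0,-55,0,0,0,0,0],[0,-111,0,0,0,0,0],[0,-111,0,0,0,0,0],[0,-100,-20,30,-0.18,0,0],[0,-82,-40,63,-0.36,0,0],[0,-82,-60,100,-0.54,0,0],[0,-82,-83,144,-0.72,0,0],[0,-82,-83,144,-0.9,0,0],[0,-82,-83,144,-1.1,0,0],[0,-82,-83,144,-1.1,0,0]],
])

```text
clock: 9.5
position: [527.1, 139.7, 338.7]
ee_rot: [0.999, -0.034, -0.001, 0.001]
contact_force: [-0.4, -0.2, 0.6]
gripper_width: -0.0
grasp_force: 0.0
```

```bash
python3 - <<'E'
from h import *
st(); mv(l2w(0,250,200),PUSH)
E
```

```text
[ 0.56  0.19  0.   -0.   -1.39  0.95] t 9.5 lane [-99.7 153.  338.7] F [-0.4 -0.2  0.6] rot [-0.002 -0.003  0.001]
shift [100.  -97.3 138.3] turn [3.00e-03 1.00e-03 1.57e+00]
```

Emit:
servo_tool([
  [[50,50,-97,30,0,0,0.18],[50,100,-97,60,0,0,0.36],[50,100,-97,90,0,0,0.54],[50,100,-97,138,0,0,0.72],[50,100,-97,138,0,0,0.9],[50,100,-97,138,0,0,1.08],[50,100,-97,138,0,0,1.26],[50,100,-97,138,0,0,1.44],[50,100,-97,138,0,0,1.57],[50,100,-97,138,0,0,1.57]],
])

```text
clock: 10.75
position: [634.5, 225.7, 201.9]
ee_rot: [-0.681, 0.732, 0.001, 0.0]
contact_force: [-0.0, 1.1, 1.0]
gripper_width: 50.3
grasp_force: 0.0
```

```bash
python3 - <<'E'
from h import *
st(); mv(l2w(0,248,93),PUSH)
a=cv2.cvtColor(arm.get_image("side"),cv2.COLOR_RGB2BGR); b=cv2.cvtColor(arm.get_image("top"),cv2.COLOR_RGB2BGR)
cv2.imwrite("pics/s4.png",np.hstack([cv2.resize(a[20:270,190:390],(400,500)),cv2.resize(b[90:240,135:335],(400,300),).copy() if 0 else cv2.copyMakeBorder(cv2.resize(b[90:240,135:335],(400,300)),0,200,0,0,cv2.BORDER_CONSTANT)]))
E
```

```text
[ 0.58  0.49  0.1  -0.   -1.18 -0.65] t 10.75 lane [  1.8 245.8 201.9] F [-0.   1.1  1. ] rot [ 0.    -0.002  1.576]
shift [ -2.    1.7 108.9] turn [ 0.001  0.002 -0.005]
```

View pics/s4.png

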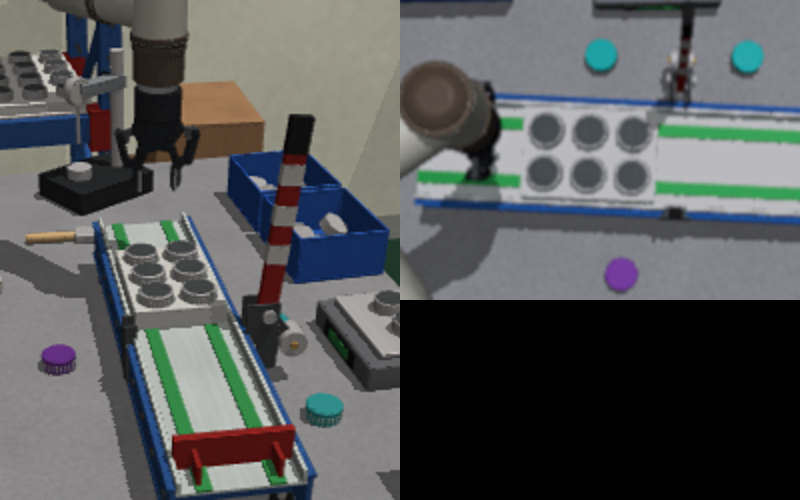

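The barrier stands raised at left crop (285,210). The tray is untouched, with its rear edge at right crop x≈521, and the gripper is behind it. Descending now.

Emit:
servo_tool([
  [[50,-2,2,30,0,0,0],[50,-3,2,60,0,0,0],[50,-3,2,85,0,0,0],[50,-3,2,100,0,0,0],[50,-3,2,109,0,0,0],[50,-3,2,109,0,0,0]],
])

```text
clock: 11.6
position: [632.4, 229.7, 92.9]
ee_rot: [-0.682, 0.732, 0.0, -0.0]
contact_force: [0.8, -0.2, 1.0]
gripper_width: 49.9
grasp_force: 0.0
```

Emit:
servo_tool([
  [[50,4,0,0,0,0,0],[50,8,0,0,0,0,0],[50,12,0,0,0,0,0],[50,16,0,0,0,0,0],[50,20,0,0,0,0,0],[50,24,0,0,0,0,0],[50,28,0,0,0,0,0],[50,32,0,0,0,0,0],[50,36,0,0,0,0,0],[50,40,0,0,0,0,0]],
])

```text
clock: 12.85
position: [629.5, 189.9, 93.0]
ee_rot: [-0.682, 0.732, 0.0, 0.0]
contact_force: [-0.1, 3.7, -1.2]
gripper_width: 50.0
grasp_force: 1.5
```

```bash
python3 - <<'E'
from h import *
st(); mv(l2w(0,0,93),PUSH)
E
```

```text
[ 0.54  0.56 -0.08 -0.   -0.94 -0.61] t 12.85 lane [ -0.8 209.8  93. ] F [-0.1  3.7 -1.2] rot [ 0.000e+00 -1.000e-03  1.576e+00]
shift [ 2.098e+02 -1.800e+00 -1.000e-01] turn [ 0.001  0.001 -0.005]
```

Contact at 3.7 N, as expected. I'll push steadily.

Emit:
servo_tool([
  [[50,6,0,0,0,0,0],[50,14,0,0,0,0,0],[50,23,-1,0,0,0,0],[50,32,-1,0,0,0,0],[50,41,-1,0,0,0,-0.005],[50,50,-1,0,0,0,-0.005],[50,59,-1,0,0,0,-0.005],[50,68,-1,0,0,0,-0.005],[50,77,-1,0,0,0,-0.005],[50,86,-1,0,0,0,-0.005]],
])

```text
clock: 14.1
position: [624.3, 103.4, 93.0]
ee_rot: [-0.683, 0.73, 0.0, -0.0]
contact_force: [0.5, 3.3, -0.9]
gripper_width: 50.1
grasp_force: 1.6
```

Emit:
servo_tool([
  [[50,9,0,0,0,0,0],[50,18,0,0,0,0,0],[50,27,0,0,0,0,0],[50,36,0,0,0,0,0],[50,45,0,0,0,0,0],[50,54,0,0,0,0,0],[50,63,0,0,0,0,0],[50,72,0,0,0,0,0],[50,81,0,0,0,0,0],[50,90,0,0,0,0,0]],
])

```text
clock: 15.35
position: [618.4, 13.6, 93.0]
ee_rot: [-0.683, 0.73, 0.0, -0.0]
contact_force: [0.4, 3.0, -0.1]
gripper_width: 50.2
grasp_force: 1.8
```

```bash
python3 - <<'E'
from h import *
st(); mv(l2w(0,-70,93),PUSH)
a=cv2.cvtColor(arm.get_image("side"),cv2.COLOR_RGB2BGR)
cv2.imwrite("pics/s5.png",cv2.resize(a[20:270,190:390],(400,500)))
E
```

```text
[ 0.28  0.5  -0.18 -0.   -0.89 -0.35] t 15.35 lane [-0.2 33.2 93. ] F [ 0.4  3.  -0.1] rot [-0.000e+00 -1.000e-03  1.571e+00]
shift [103.2  -0.2  -0. ] turn [0.001 0.    0.   ]
```

View pics/s5.png

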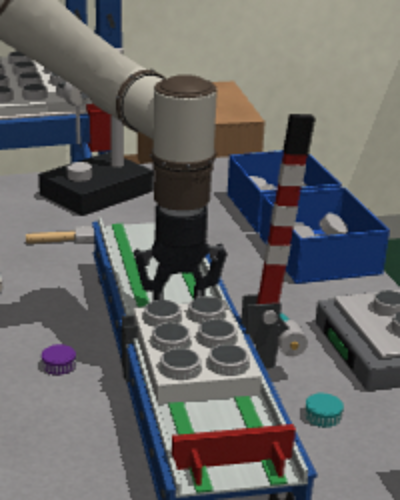

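The tray sits square with all six caps seated, and the arm is still raised. Continuing, and slowing near the stop.

Emit:
servo_tool([
  [[50,9,0,0,0,0,0],[50,19,0,0,0,0,0],[50,29,0,0,0,0,0],[50,39,0,0,0,0,0],[50,49,0,0,0,0,0],[50,59,0,0,0,0,0],[50,69,0,0,0,0,0],[50,79,0,0,0,0,0],[50,88,0,0,0,0,0],[50,96,0,0,0,0,0]],
])

```text
clock: 16.65
position: [612.0, -82.2, 93.1]
ee_rot: [-0.683, 0.73, 0.0, -0.0]
contact_force: [0.2, 3.3, 2.3]
gripper_width: 50.1
grasp_force: 2.2
```

Emit:
servo_tool([
  [[50,2,0,0,0,0,0],[50,4,0,0,0,0,0],[50,6,0,0,0,0,0],[50,8,0,0,0,0,0],[50,10,0,0,0,0,0],[50,12,0,0,0,0,0],[50,14,0,0,0,0,0]],
])

```text
clock: 17.52
position: [611.2, -95.7, 93.1]
ee_rot: [-0.683, 0.73, 0.0, 0.0]
contact_force: [0.4, 4.9, 1.9]
gripper_width: 50.3
grasp_force: 2.4
```

Emit:
servo_tool([
  [[50,1,0,0,0,0,0],[50,2,0,0,0,0,0],[50,3,0,0,0,0,0],[50,4,0,0,0,0,0],[50,5,0,0,0,0,0]],
])

```text
clock: 18.15
position: [610.8, -100.6, 93.0]
ee_rot: [-0.683, 0.73, 0.0, -0.0]
contact_force: [-0.3, 5.6, 2.2]
gripper_width: 50.1
grasp_force: 2.5
```

Emit:
servo_tool([
  [[50,1,0,0,0,0,0],[50,2,0,0,0,0,0],[50,3,0,0,0,0,0]],
])

```text
clock: 18.52
position: [610.6, -103.3, 93.0]
ee_rot: [-0.683, 0.73, 0.0, 0.0]
contact_force: [-0.1, 8.5, 2.8]
gripper_width: 49.8
grasp_force: 4.1
```

Emit:
servo_tool([
  [[50,1,0,0,0,0,0],[50,1,0,0,0,0,0]],
])

```text
clock: 18.77
position: [610.7, -103.4, 93.0]
ee_rot: [-0.683, 0.73, 0.001, 0.001]
contact_force: [0.2, 8.5, 3.3]
gripper_width: 49.4
grasp_force: 4.4
```

Emit:
servo_tool([
  [[50,1,0,0,0,0,0],[50,2,0,0,0,0,0],[50,2,0,0,0,0,0]],
])

```text
clock: 19.15
position: [610.7, -103.6, 93.1]
ee_rot: [-0.683, 0.73, 0.001, 0.002]
contact_force: [-0.9, 14.8, 5.0]
gripper_width: 50.3
grasp_force: 7.6
```

```bash
python3 - <<'E'
from h import *
st()
a=cv2.cvtColor(arm.get_image("side"),cv2.COLOR_RGB2BGR); b=cv2.cvtColor(arm.get_image("top"),cv2.COLOR_RGB2BGR)
cv2.imwrite("pics/s6.png",np.hstack([cv2.resize(a[150:275,220:360],(400,357)),cv2.resize(b[120:232,270:395],(398,357))]))
E
```

```text
[ 0.09  0.5  -0.18 -0.01 -0.89 -0.15] t 19.15 lane [ -0.1 -84.3  93.1] F [-0.9 14.8  5. ] rot [ 0.003 -0.003  1.571]
```

View pics/s6.png

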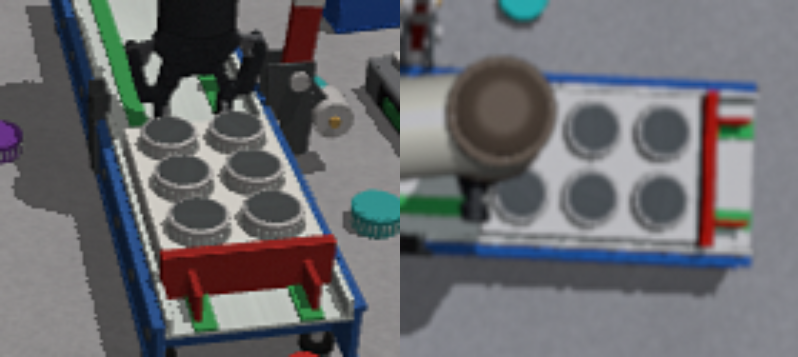

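The tray is hard against the red stop: left crop shows its front edge touching at (250,245), right crop at x≈703. The TCP halted at lane y −84, as predicted, with the force climbing to 15 N. Now I'll back off slowly and rise.

Emit:
servo_tool([
  [[50,-1,0,0,0,0,0],[50,-2,0,0,0,0,0],[50,-4,0,0,0,0,0],[50,-12,0,0,0,0,0],[50,-25,0,0,0,0,0],[50,-35,0,0,0,0,0],[50,-35,0,-40,0,0,0],[50,-35,0,-90,0,0,0],[50,-35,40,-140,0,0,0],[50,-80,90,-140,0,0,0]],
])

```text
clock: 20.5
position: [531.7, -24.9, 237.1]
ee_rot: [-0.682, 0.731, -0.002, 0.003]
contact_force: [0.7, 1.3, 0.5]
gripper_width: 49.9
grasp_force: 0.0
```

Emit:
servo_tool([
  [[50,-120,60,0,0,0,0],[50,-120,60,0,0,0,0],[50,-120,60,0,0,0,0],[50,-120,60,0,0,0,0]],
])

```text
clock: 21.0
position: [477.7, 99.6, 233.2]
ee_rot: [-0.684, 0.729, 0.0, -0.0]
contact_force: [0.4, 0.0, 0.7]
gripper_width: 50.2
grasp_force: 0.0
```

```bash
python3 - <<'E'
from h import *
st()
a=cv2.cvtColor(arm.get_image("side"),cv2.COLOR_RGB2BGR); b=cv2.cvtColor(arm.get_image("top"),cv2.COLOR_RGB2BGR)
cv2.imwrite("pics/s7.png",np.hstack([cv2.resize(a[50:275,190:360],(400,529)),cv2.copyMakeBorder(cv2.resize(b[110:235,255:395],(398,355)),0,174,0,0,cv2.BORDER_CONSTANT)]))
E
```

```text
[ 0.54  0.15 -0.31 -0.   -1.11 -0.6 ] t 21.0 lane [-146.2  109.7  233.2] F [0.4 0.  0.7] rot [-0.000e+00 -1.000e-03  1.569e+00]
```

View pics/s7.png

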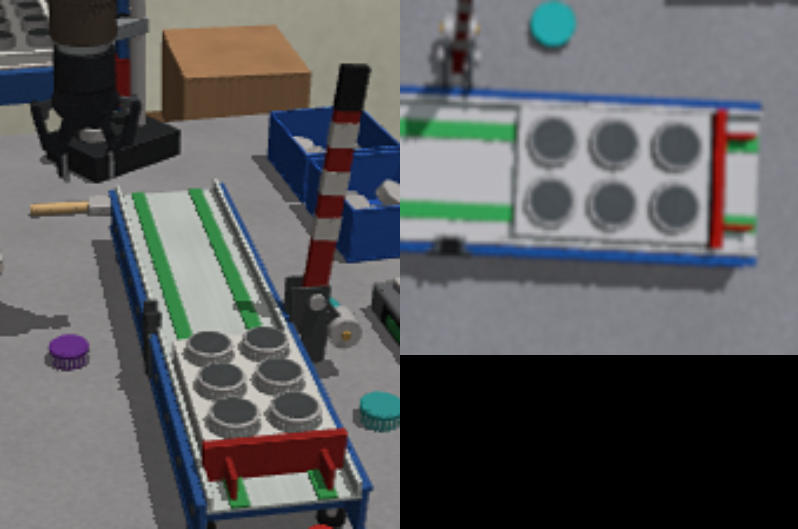

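The tray is against the stop with all six caps seated, and the arm is raised. One check remains: the arm's angle.

```bash
python3 - <<'E'
from h import *
print("seen tip ~",[190+353/400*170,50+65/529*225])
for y in(-24,-27):
  for t in(1.5,1.57,1.62,1.66):
    print(y,t,np.round(proj("side",l2w(120-295*np.cos(t),y,120+295*np.sin(t)))-proj("side",l2w(120,y,120)),1))
print("seen hinge",[190+318/400*170,50+301/529*225])
E
```

```text
seen tip ~ [340.025, 77.64650283553875]
-24 1.5 [[  0.6 -96.4]]
-24 1.57 [[  8.3 -97.1]]
-24 1.62 [[ 13.7 -97.2]]
-24 1.66 [[ 18.  -97.1]]
-27 1.5 [[  0.7 -96.5]]
-27 1.57 [[  8.3 -97.2]]
-27 1.62 [[ 13.8 -97.4]]
-27 1.66 [[ 18.1 -97.3]]
seen hinge [325.15, 178.02457466918713]
```

```bash
python3 -c "
from bench import arm
print(arm.job_done())"
```

```text
the job is handed in; nothing more can be done
None
```

I handed the job in at about 21 s: the barrier stands raised by itself at about 1.63 rad by camera (fully raised is 1.66), the tray is against the red end stop with all six caps seated, and I saw nothing else moved in the views I checked.

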